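# Seat a heatsink in the holding jig and lock the toggle clamp

## Robot

A 7-joint arm with a two-finger parallel gripper is mounted at the origin on a cart in front of the work surface, level with it; the furniture and walls round the work are solid. World frame = base frame: x ahead of the robot, y to its left, z up, the work surface at z = 0. Lengths are in m, angles in rad, forces in N, time in s.
With the tool pointing down it reaches from about 0.4 to 0.85 m from the base axis. Payload 6.9 kg.
Tool frame: the origin (TCP) lies between the finger pads; the fingertips stand 11 mm ahead of it and the grasp point (between the pads) lies 8 mm behind it; z points along the fingers, y is the line along which they close (so a half turn about z gives the same grasp; the last joint's range is limited). The gripper opens to 85 mm and grips with 20 to 120 N. Pads are 22 mm wide; open, the fingers measure 114 mm over their backs; the gripper's body (76 mm by 85 mm) begins 54 mm behind the grasp point. The pads swing forward as they close: fully open they stand 13 mm farther back than shut.
Start: joints at [-1.185, 0.507, -0.238, 1.5, 0.126, 1.149, -0.155], TCP at [0.173, 0.601, 0.242] pointing down, gripper open.
Joint ranges: [-3.08, 3.08], [-0.24, 2.05], [-1.43, 1.35], [0, 2.5], [-1.52, 4.66], [0.17, 1.96], [-2.89, 2.89]. Speed limits (rad/s): [2.39, 2.39, 3.14, 3.14, 3.14, 3.14, 3.14].

## Interface

Orientations are given as a unit quaternion [w, x, y, z].
In Python, from cell import sensors, vision, finish_job, silhouettes gives the robot as it stands.
- The arm moves only by the tool drive_tool, never from a script. Its argument "commands" is text: rows parted by semicolons, each of 5 numbers parted by spaces: the shift along the tool's x, y, z scaled (see below), then the turn about the tool's z scaled (see below), then the opening in per cent of the stroke, from 0 (shut) to 100 (fully open). In form: dx dy dz spin fingers; .... A call has 1 to 8 rows; each row is the pose to reach, as a shift and turn from the pose commanded when the call began, along the tool's axes at that moment, turning the shorter way round; what a row does not reach only later rows make up. The controller multiplies each number of a shift by 500 mm and each number of a turn by 180 degrees. A row lasts 1/8 s, in which the tool goes at most 62.5 mm and 10.7 degrees, less where a joint would pass 70% of its speed; a pose out of reach is approached as far as the arm can. A call with a number of a shift or a turn outside -1 to 1 is refused whole. A call with a gripper value outside its range is refused whole. The fingers move at their own pace and stop on an object; the grip force is fixed at half the most. Time passes only in rows, so rows that repeat a pose let the fingers close. It gives the time, the measured TCP pose, the force, the opening and the grip force at its end, in the units of the state.
- sensors.read_state(): the state, without advancing time (a new reading comes with each control period).
- vision.grab_frame(name): name is "side" or "top" or "wrist"; returns the picture (400x640x3 uint8, red, green, blue); there is no depth.
- vision.calibration(name): a dict with "intrinsics" (3x3 intrinsics, pixels), "k1" (the pictures are not rectified: a ray, as slopes to the right and down, at radius r is drawn at 1 + k1 r^2 times it, then the intrinsics apply), "R" (3x3) and "t" (3): a world point X has camera coordinates R X + t; the wrist camera has in their place "mount" (4x4, takes a point from camera to tool coordinates, whose origin is the TCP and whose axes are the flange's). Camera axes: x right, y down, z forward; pixel columns grow to the right and rows downward; lengths in m; the calibration is good to about 2 mm. A picture is of the moment at which its call begins: read the wrist's pose just before it. calibration takes no time and is no camera call.
- finish_job(): hands the job in; it is judged then, once.
Trained networks look in the newest picture that a camera, given by its name, has taken for a name from the list of things; names that differ only in an ending like _2 or _b are one class to them, and where a whole thing is asked for, a point or a joint stands for the part that bears it (a point fixed in the world has none). Each returns a list of dicts, best first, with "score" (0 to 1); they miss things now and then, are a little off and sometimes report something else, mostly with a low value. They report only what shows in the picture. A call takes as long as a camera call. They do not tell look-alikes from the thing itself.
- silhouettes(camera, name): "pixels" (400x640 bool, what is visible of it) and "rect" ([left, top, width, height] in pixels, round what is visible of it).
The state is a dict: "clock": time; "q": joint angles; "qvel": joint speeds; "joint_efforts": joint torques, N m; "eef_pos": TCP position; "orientation": TCP orientation; "ft_force": force on the tool from outside, world axes, zero at the start; "moment": the same for the moment, N m; "gripper_width": finger opening in m; "grasp_force": force on a finger pad.
Only numpy, scipy, OpenCV 4.12 (cv2) and the standard library are available. Lean on these libraries where they do the work, as an engineer would, in place of code of your own. Each camera call takes 0.05 s, during which the arm holds its last target. There are 200 camera calls.

## Task

Lay the finned heatsink from the bench lengthwise, fins up, in the guide channel of the holding jig and slide it along until it presses firmly into the sprung rubber buffer of the end stop, without bottoming the buffer. Then push the upright clamp lever over with a fingertip until it snaps past centre and stays locked, leaving the heatsink clamped against the stop. Do not force the lever, and leave the other things on the bench where they are.

Things in the scene. Friction and masses are not known exactly. Their poses are not given: they have to be found in the camera images.
- heatsink_mid (a point): Centre (half-way up, 12 mm above its underside) of the loose black finned heatsink, 36 mm wide (x) x 50 mm long (y) x 24 mm high, 90 g; fins run along its y. It is symmetric under a half turn. Grip it across its 36 mm width.
- jig: Jig fixed to the bench: aluminium plate 90 (x) x 172 (y) x 10 mm. Origin on its underside below mid-nest; x across the channel, +y to the open loading end, -y to stop, clamp and lever. Channel floor 10 mm above the origin; guide rails with inner faces at x = +-22 mm, 9 mm wide, 7 mm high above the floor, from y = -30 to +75 mm. The heatsink lies with its length along y and slides to -y.
- channel_load (a point): Point on the channel floor (10 mm above the bench) on its centre line at jig y = +30 mm: a good place to set down the heatsink's underside centre before sliding it home; nothing is above it.
- backstop: Steel stop bracket at the channel's closed end, 40x8x24 mm, origin at its foot, axes as the jig's. A screw with a sprung, damped rubber buffer (18 mm wide, 12 mm above the floor) stands out of it to +y by an unmeasured amount, new each time: free face 16 to 30 mm from the origin; find it by feel. Spring 2.5 N/mm, travel 7 mm: 2 to 5 mm in (5 to 12 N) is right, over 15 N too hard.
- lever (a joint): Hand lever angle, rad: 0 upright (open), grows as its top goes to jig -y and down, 1.35 end stop. A spring holds it open: pushed near the grip's end it resists with 7 to 9 N at first, less and less up to dead centre at 0.62 rad; past that it snaps to the end stop by itself and stays there. Over 25 N on it is too hard.
- lever_pivot (a point): Lever's pivot, 40 mm above the bench at jig y = -79 mm; it turns about jig x, so at angle a the lever points along (0, -sin a, cos a) in the jig frame. Its black grip is 22 mm wide (x), 11 mm thick, from 32 to 118 mm from the pivot.
- lever_tip (a point): Middle of the free end of the lever's grip, 118 mm from its pivot, 158 mm above the bench when open.
- pad_face (a point): Centre of the face of the clamp's rubber pad (18 mm wide, 1.2 N/mm spring). Open, it faces the channel at jig y = -28 mm, 110 mm high, on a steel arm that stands upright at y = -57 mm, up to 116 mm high. The lever brings arm and pad down: locked, the pad bears on the fin tops near jig y = -5 mm, 34 mm above the bench, and nudges it toward the stop.
- glass_jar: Bystander: round glass jar 69 mm wide, 102 mm high, origin under its centre. Leave alone.
- solder_spool: Bystander: spool of solder wire 62 mm wide, 45 mm high, origin under its centre. Leave alone.
- transformer: Bystander: small transformer 52x46x39 mm, origin under its centre. Leave alone.
- brush: Bystander: small brush lying, 142 mm long, 12 mm thick, origin under its centre. Leave alone.
- red_pack: Bystander: small flat carton 36x56x16 mm, origin under its centre. Leave alone.
Things that resemble listed ones, but are neither listed nor needed, are in the scene too. Of the things that look like the part that bears heatsink_mid, the larger one is meant.

How it is judged:
On the way, in this order (a step that is already met when the one before it is completed fails the run):
1. the heatsink lies flat and lengthwise in the channel, between the rails, with the lever still open (x of heatsink_mid in the frame of jig between -0.006 and 0.006 m and z of heatsink_mid in the frame of jig between 0.0195 and 0.0245 m and angle between heatsink_mid's own z axis and vertical below 0.06 rad and angle between the y axis of heatsink_mid and the y axis of jig, either way round below 0.2 rad and y of heatsink_mid in the frame of jig below 0.055 m and value of joint lever below 0.3 rad), for 0.2 s.
2. the heatsink is pressed into the stop's buffer with at least 3.5 N, the lever still open (x of heatsink_mid in the frame of jig between -0.006 and 0.006 m and z of heatsink_mid in the frame of jig between 0.0195 and 0.0245 m and angle between heatsink_mid's own z axis and vertical below 0.06 rad and angle between the y axis of heatsink_mid and the y axis of jig, either way round below 0.2 rad and contact force between heatsink and backstop above 3.5 N and value of joint lever below 0.3 rad), for 0.2 s.
3. the lever is past dead centre and locked (value of joint lever above 1.25 rad), for 0.2 s.
At the end, for the whole second after the job is handed in: Lever locked (over 1.25 rad), pad on the heatsink with over 4 N, heatsink at rest in the channel, fins up (within 6 mm of the centre line, 0.2 rad of lengthwise, 0.06 rad of flat, 2.5 mm in height) and still up against the stop's buffer (within 2 mm) (x of heatsink_mid in the frame of jig between -0.006 and 0.006 m and z of heatsink_mid in the frame of jig between 0.0195 and 0.0245 m and angle between heatsink_mid's own z axis and vertical below 0.06 rad and angle between the y axis of heatsink_mid and the y axis of jig, either way round below 0.2 rad and value of joint lever above 1.25 rad and y of heatsink_mid in the frame of stop_buffer below 0.031 m and contact force between heatsink and clamp_pad above 4 N and linear speed of heatsink below 0.01 m/s); the robot touches nothing.
It fails at once if the heatsink is driven into the stop with more than 15 N (contact force between heatsink and backstop above 15 N).
It fails at once if the lever is pushed with more than 25 N (contact force between any of the fingers, the arm and lever above 25 N).
It fails at once if a bystander is moved by more than 30 mm (distance of any of glass_jar, solder_spool, transformer, brush, red_pack from where it was at the start of the episode above 0.03 m).
It also fails if it takes over 58 s, if anything falls off the work surface, if the arm or the gripper's body presses on something with over 40 N, if the wrist force passes 120 N, or if a joint passes its speed limit or range.

## Working session

There is one attempt and no reset: what is moved stays moved. The work goes in short steps, Python scripts to look and compute and a tool call to move; the robot and the scene stay as the last step left them, time stands still between calls to the robot, and variables do not carry over. Pictures are saved under pics/ and viewed, at most 10 in all, crops included, and the job is handed in when it is done.

Besides the shell and the picture viewer there is one more tool, called after "Emit:" by a JSON object that holds its "method" and its "body". drive_tool: Moves the arm, as the interface text tells. Shifts and turns lie within -1 to 1; 1 stands for 500 mm of shift or 180 degrees of turn. Its arguments: {"type":"object","properties":{"commands":{"type":"string"}},"required":["commands"]}

```bash
mkdir -p pics
cat > h.py <<'E'
import numpy as np, cv2
from cell import sensors, vision, finish_job, silhouettes
def cam(n, st=None):
    c=vision.calibration(n); K=np.array(c["intrinsics"]); k1=c["k1"]
    if "R" in c: R=np.array(c["R"]);t=np.array(c["t"])
    else:
        st=st or sensors.read_state(); M=np.array(c["mount"])
        w,x,y,z=st["orientation"]
        from scipy.spatial.transform import Rotation as Ro
        T=np.eye(4);T[:3,:3]=Ro.from_quat([x,y,z,w]).as_matrix();T[:3,3]=st["eef_pos"]
        W=np.linalg.inv(T@M);R=W[:3,:3];t=W[:3,3]
    return K,k1,R,t
def proj(C,X):
    K,k1,R,t=C; p=np.atleast_2d(X)@R.T+t; s=p[:,:2]/p[:,2:]; s=s*(1+k1*(s**2).sum(1,keepdims=True))
    return s@K[:2,:2].T+K[:2,2]
def ray(C,uv):
    K,k1,R,t=C; s=np.linalg.solve(K[:2,:2],(np.array(uv,float)-K[:2,2]))
    d=s.copy()
    for _ in range(20): d=s/(1+k1*(d@d))
    return -R.T@t, R.T@np.array([d[0],d[1],1])
def onz(C,uv,z):
    o,d=ray(C,uv); return o+d*(z-o[2])/d[2]
def tri(a,b):
    A=np.zeros((3,3));v=np.zeros(3)
    for o,d in (a,b):
        d=d/np.linalg.norm(d);P=np.eye(3)-np.outer(d,d);A+=P;v+=P@o
    return np.linalg.solve(A,v)
E
cat > a.py <<'E'
from h import *
s=sensors.read_state();print(s["clock"],np.round(s["eef_pos"],4),np.round(s["orientation"],3),s["ft_force"])
for n in("top","side"):
    im=vision.grab_frame(n);cv2.imwrite(f"pics/{n}0.png",im[...,::-1]);C=cam(n)
    print(n,"campos",-C[2].T@C[3])
    for o in("heatsink_mid","jig","backstop","lever","pad_face","red_pack","glass_jar","solder_spool","transformer","brush"):
        for r in silhouettes(n,o)[:3]:
            ys,xs=np.nonzero(r["pixels"]); 
            if len(xs)==0: continue
            u=(xs.mean(),ys.mean());print(n,o,round(r["score"],2),r["rect"],np.round(u),np.round(onz(C,u,0.02),3))
E
python3 a.py
```

```text
0.0 [0.1731 0.6    0.2414] [-0.     0.14   0.99  -0.001] [-0.03083767 -0.21200379 -0.10008655]
top campos [ 0.38651331 -0.01709977  1.26496847]
top heatsink_mid 0.54 [227.9, 196.9, 22.0, 19.1] [238. 205.] [0.504 0.208 0.02 ]
top heatsink_mid 0.46 [200.2, 185.9, 18.0, 12.7] [207. 192.] [0.539 0.286 0.02 ]
top jig 0.67 [275.2, 188.0, 73.3, 52.1] [314. 215.] [0.472 0.014 0.02 ]
top backstop 0.63 [317.4, 215.1, 9.4, 9.7] [324. 219.] [ 0.461 -0.013  0.02 ]
top backstop 0.26 [281.0, 192.2, 65.3, 47.9] [314. 215.] [0.472 0.014 0.02 ]
top pad_face 0.43 [319.0, 209.2, 19.0, 11.2] [326. 215.] [ 0.47  -0.017  0.02 ]
top red_pack 0.69 [417.2, 233.7, 28.9, 19.1] [430. 244.] [ 0.389 -0.279  0.02 ]
top glass_jar 0.97 [327.7, 129.5, 28.7, 29.1] [340. 143.] [ 0.655 -0.06   0.02 ]
top solder_spool 0.94 [268.6, 139.2, 26.7, 27.8] [281. 151.] [0.64  0.095 0.02 ]
top transformer 0.96 [214.7, 244.6, 22.7, 22.7] [226. 258.] [0.37 0.24 0.02]
top brush 0.5 [267.0, 249.5, 54.2, 7.5] [294. 252.] [0.38  0.068 0.02 ]
side campos [ 0.06246737 -0.91023503  0.83291107]
side heatsink_mid 0.54 [218.3, 184.3, 19.1, 21
[... 354 characters left out ...]
er 0.6 [292.3, 197.0, 5.8, 44.2] [296. 217.] [0.5   0.052 0.02 ]
side pad_face 0.32 [290.2, 195.9, 13.2, 49.1] [296. 217.] [0.501 0.053 0.02 ]
side red_pack 0.94 [304.5, 303.6, 22.2, 31.0] [319. 319.] [ 0.385 -0.288  0.02 ]
side red_pack 0.37 [288.5, 230.0, 7.1, 7.5] [291. 233.] [ 0.459 -0.001  0.02 ]
side glass_jar 0.64 [353.9, 193.4, 27.2, 43.9] [366. 214.] [ 0.671 -0.029  0.02 ]
side solder_spool 0.57 [322.9, 177.8, 21.0, 33.2] [333. 193.] [0.643 0.102 0.02 ]
side transformer 0.56 [213.4, 187.4, 25.0, 16.4] [226. 196.] [0.37  0.242 0.02 ]
side brush 0.54 [242.2, 217.6, 20.2, 28.4] [252. 231.] [0.375 0.056 0.02 ]
side brush 0.47 [355.4, 193.7, 25.6, 43.7] [366. 214.] [ 0.67  -0.029  0.02 ]
```

View crop.

Run:
```python
import cv2,numpy as np
t=cv2.imread("pics/top0.png")[125:275,180:380];s=cv2.imread("pics/side0.png")[165:285,200:400]
cv2.imwrite("pics/c1.png",cv2.resize(t,None,fx=4,fy=4,interpolation=2))
cv2.imwrite("pics/c2.png",cv2.resize(s,None,fx=4,fy=4,interpolation=2))
```

```text
(no output)
```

View pics/c1.png

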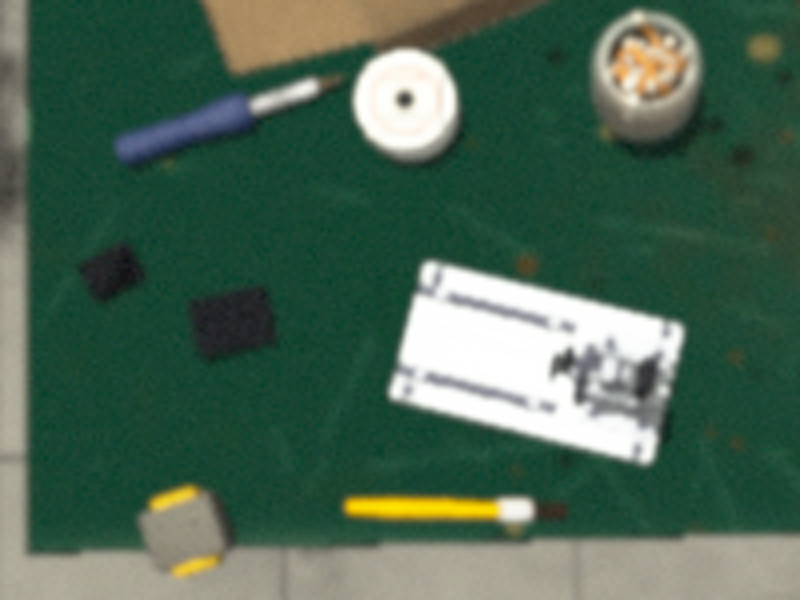

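View pics/c2.png

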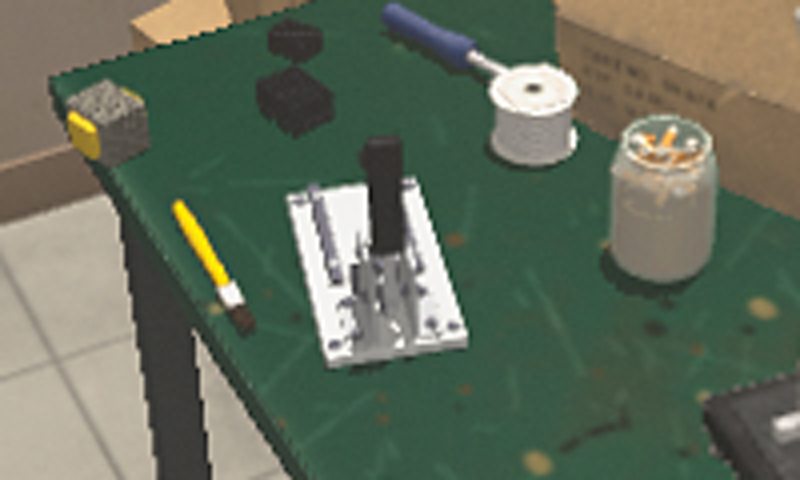

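Candidates for the heatsink: the black block at top (238,205) and a smaller one at top (207,192). The first is clearly the larger, so I choose it. The side view shows the same order: (273,189) large, (274,175) small. The jig is the white plate at top (314,215), with the lever at its right (−y world) end, so jig +y points roughly to world +y. Next I work out coarse poses.

Run:
```python
from h import *
C=cam("top")
def quad(p,z):
    P=np.array([onz(C,(180+(x-1.5)/4,125+(y-1.5)/4),z)[:2] for x,y in p]);return P
J=quad([(425,258),(686,320),(652,467),(387,402)],.01)  # TL TR BR BL
H=quad([(190,302),(265,287),(275,345),(203,361)],.02)
for n,P in(("jig",J),("hs",H)):
    a=(P[0]+P[3]-P[1]-P[2])/2;b=(P[0]+P[1]-P[2]-P[3])/2
    print(n,P.mean(0).round(4),"len",np.linalg.norm(a),np.degrees(np.arctan2(a[1],a[0])),"wid",np.linalg.norm(b),np.degrees(np.arctan2(b[1],b[0])))
print(np.array(vision.calibration("wrist")["mount"]).round(3))
s=sensors.read_state();print(s["q"],s["clock"])
```

```text
jig [0.4723 0.0141] len 0.17403547482811718 74.77497886287654 wid 0.09643207472536873 -15.400619756610139
hs [0.5014 0.2079] len 0.04808327095410023 100.30723005247644 wid 0.03845667092159082 10.496493661752462
[[ 0.001 -0.952 -0.305  0.079]
 [ 1.     0.001  0.    -0.001]
 [-0.    -0.305  0.952 -0.132]
 [ 0.     0.     0.     1.   ]]
[-1.18450689  0.50750142 -0.23759938  1.5002238   0.12566558  1.14885662
 -0.15477976] 1.1
```

Emit:
{"method": "drive_tool", "body": {"commands": "-0.42 -0.28 0 0.353 100; -0.848 -0.572 0.1 0.353 100; -0.848 -0.572 0.2 0.353 100; -0.848 -0.572 0.2 0.353 100; -0.848 -0.572 0.2 0.353 100; -0.848 -0.572 0.2 0.353 100; -0.848 -0.572 0.2 0.353 100; -0.848 -0.572 0.2 0.353 100"}}

```text
clock: 2.1
eef_pos: [0.4883, 0.2241, 0.1475]
orientation: [0.0, 0.64, 0.768, 0.0]
ft_force: [0.8, 1.1, -0.2]
gripper_width: 0.0856
grasp_force: 0.0
```

```bash
cat > w.py <<'E'
from h import *
import sys
s=sensors.read_state();print(s["clock"],np.round(s["eef_pos"],4),np.round(s["orientation"],4))
im=vision.grab_frame("wrist");cv2.imwrite(f"pics/{sys.argv[1]}.png",im[...,::-1]);C=cam("wrist",s)
np.savez(f"pics/{sys.argv[1]}.npz",K=C[0],k=C[1],R=C[2],t=C[3])
for o in sys.argv[2:]:
    for r in silhouettes("wrist",o)[:2]:
        ys,xs=np.nonzero(r["pixels"])
        if len(xs)<20: continue
        rc=cv2.minAreaRect(np.c_[xs,ys].astype(np.float32))
        print(o,round(r["score"],2),"n",len(xs),"rect",np.round(r["rect"]),"mar",np.round(cv2.boxPoints(rc)).tolist(),"cen",np.round((xs.mean(),ys.mean()),1),np.round(onz(C,(xs.mean(),ys.mean()),.02),4))
E
python3 w.py w1 heatsink_mid
```

```text
2.1 [0.4883 0.2241 0.1475] [2.000e-04 6.401e-01 7.683e-01 5.000e-04]
heatsink_mid 0.82 n 1334 rect [368. 107.  39.  46.] mar [[368.0, 110.0], [399.0, 103.0], [408.0, 146.0], [377.0, 153.0]] cen [387.9 128.1] [0.5359 0.2916 0.02  ]
heatsink_mid 0.56 n 2187 rect [310. 181.  42.  52.] mar [[313.0, 176.0], [354.0, 176.0], [354.0, 234.0], [313.0, 234.0]] cen [333.  203.2] [0.5028 0.216  0.02  ]
```

Run:
```python
import cv2
a=cv2.imread("pics/w1.png")[90:250,260:430]
cv2.imwrite("pics/c3.png",cv2.resize(a,None,fx=3.7,fy=3.7,interpolation=2))
```

```text
(no output)
```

View pics/c3.png

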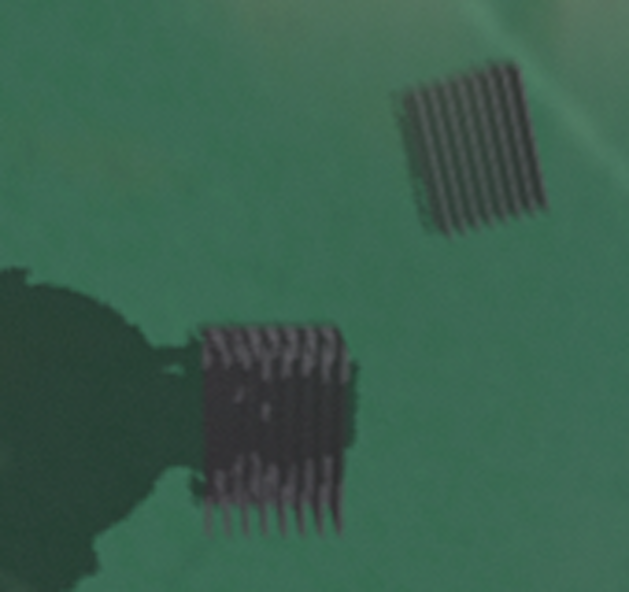

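Crop: the chosen block, at wrist (333,205) with its fins running vertically in the image, is clearly the larger one. The look-alike sits at (388,128). Their fins are up, and the tool is already aligned with the fins.

Run:
```python
from h import *
f=np.load("pics/w1.npz");C=(f["K"],float(f["k"]),f["R"],f["t"]);print(C[0].round(1).tolist())
a=onz(C,(333.5,234.4),.024);b=onz(C,(333.5,177.6),0);print(a,b,(a+b)/2,np.linalg.norm((a-b)[:2]))
print("w",np.linalg.norm(onz(C,(314.6,210),.024)-onz(C,(352.4,210),.024)))
c=((a+b)/2)[:2]
# height by second view: side and top rays to centroid
for n,u in(("top",(238,205)),("side",(273,189))): print(n,onz(cam(n),u,.012))
print("tri",tri(ray(C,(333.5,205)),ray(cam("side"),(273,189))),tri(ray(cam("top"),(238,205)),ray(cam("side"),(273,189))))
s=sensors.read_state();w,x,y,z=s["orientation"];ang=np.degrees(np.arctan2(2*x*y,x*x-y*y));print("toolx ang",ang)
tx=np.array([np.cos(np.radians(ang)),np.sin(np.radians(ang))]);ty=np.array([tx[1],-tx[0]])
d=c-np.array(s["eef_pos"][:2]);print("d tool",d@tx,d@ty)
```

```text
[[294.8, 0.0, 318.2], [0.0, 294.8, 197.4], [0.0, 0.0, 1.0]]
[0.50893689 0.18677676 0.024     ] [0.50038876 0.23541661 0.        ] [0.50466282 0.21109669 0.012     ] 0.04938527599839586
w 0.03485921071165365
top [0.50353276 0.20916409 0.012     ]
side [0.50543329 0.21811266 0.012     ]
tri [0.50378207 0.21303898 0.01569765] [0.50223318 0.20811197 0.0191201 ]
toolx ang 99.7549075022999
d tool -0.00862196164954306 0.012287311144666722
```

Emit:
{"method": "drive_tool", "body": {"commands": "-0.0172 0.0246 0.05 0 100; -0.0172 0.0246 0.1 0 100; -0.0172 0.0246 0.14 0 100; -0.0172 0.0246 0.14 0 100"}}

```text
clock: 2.7
eef_pos: [0.4998, 0.2189, 0.0765]
orientation: [-0.001, 0.64, 0.768, -0.001]
ft_force: [-0.4, 0.3, -0.3]
gripper_width: 0.0856
grasp_force: 0.0
```

```bash
python3 w.py w2 heatsink_mid; python3 -c "
import cv2
a=cv2.imread('pics/w2.png')[100:400,170:470]
cv2.imwrite('pics/c4.png',cv2.resize(a,None,fx=2,fy=2))"
```

```text
2.7 [0.4998 0.2189 0.0765] [-6.000e-04  6.402e-01  7.682e-01 -1.300e-03]
heatsink_mid 0.9 n 2474 rect [372.  94.  51.  66.] mar [[370.0, 101.0], [415.0, 91.0], [428.0, 148.0], [383.0, 158.0]] cen [398.1 125. ] [0.5358 0.2918 0.02  ]
heatsink_mid 0.78 n 3493 rect [297. 193.  53.  71.] mar [[298.0, 190.0], [350.0, 190.0], [350.0, 265.0], [298.0, 265.0]] cen [323.7 223.5] [0.5025 0.2182 0.02  ]
```

View pics/c4.png

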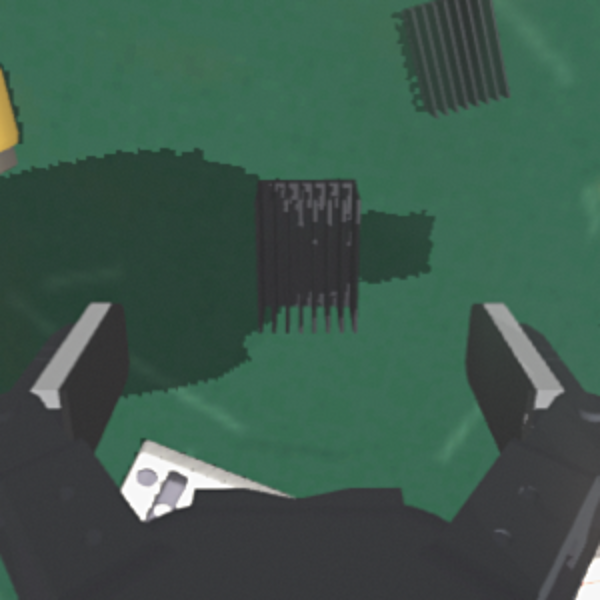

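Crop: heatsink spans px x 300–348, y 190–265, midway between the open fingers and parallel to the tool; nothing stands in the fingers' way.

```bash
cat > d.py <<'E'
from h import *
def tool(s):
    w,x,y,z=s["orientation"];a=np.arctan2(2*x*y,x*x-y*y);tx=np.array([np.cos(a),np.sin(a)]);return tx,np.array([tx[1],-tx[0]]),np.degrees(a)
def delta(c,z,s=None):
    s=s or sensors.read_state();tx,ty,a=tool(s);d=np.array(c)-np.array(s["eef_pos"][:2])
    print("pos",np.round(s["eef_pos"],4),"toolx",round(a,2),"UNITS",np.round([d@tx/.5,d@ty/.5,(s["eef_pos"][2]-z)/.5],4))
E
python3 - <<'E'
from d import *
f=np.load("pics/w2.npz");C=(f["K"],float(f["k"]),f["R"],f["t"])
a=onz(C,(324,265.3),.024);b=onz(C,(324,190.7),0);c=(a+b)/2;print(a,b,c,np.linalg.norm((a-b)[:2]))
f=np.load("pics/w1.npz");D=(f["K"],float(f["k"]),f["R"],f["t"])
print("tri -y top",tri(ray(C,(324,265.3)),ray(D,(333.5,234.4))),"+y bot",tri(ray(C,(324,190.7)),ray(D,(333.5,177.6))))
delta(c[:2],.019)
E
```

```text
[0.50837671 0.18838243 0.024     ] [0.49975679 0.23569898 0.        ] [0.50406675 0.2120407  0.012     ] 0.04809531257071864
tri -y top [0.51009533 0.18203712 0.01324194] +y bot [0.49999617 0.23579048 0.00089738]
pos [0.5009 0.2193 0.0782] toolx 100.38 UNITS [-0.0154  0.0035  0.1183]
```

Emit:
{"method": "drive_tool", "body": {"commands": "-0.015 0.0035 0.06 0 100; -0.015 0.0035 0.118 0 100; -0.015 0.0035 0.118 0 100; -0.015 0.0035 0.118 0 100"}}

```text
clock: 3.3
eef_pos: [0.5046, 0.2124, 0.02]
orientation: [0.0, 0.64, 0.768, 0.001]
ft_force: [-0.6, -0.4, 0.1]
gripper_width: 0.085
grasp_force: 0.0
```

Run:
```python
from d import *
delta((.5041,.212),.019)
```

```text
pos [0.5046 0.2124 0.02  ] toolx 100.38 UNITS [-0.0006 -0.0011  0.002 ]
```

Emit:
{"method": "drive_tool", "body": {"commands": "0 0 0.002 0 0; 0 0 0.002 0 0; 0 0 0.002 0 0; 0 0 0.002 0 0; 0 0 0.002 0 0; 0 0 0.002 0 0"}}

```text
clock: 4.05
eef_pos: [0.5041, 0.2121, 0.0184]
orientation: [0.0, 0.64, 0.768, 0.0]
ft_force: [-1.0, 0.0, 7.6]
gripper_width: 0.0344
grasp_force: 60.5
```

Emit:
{"method": "drive_tool", "body": {"commands": "0 0 -0.1 0 0; 0 0 -0.2 0 0; -0.06 -0.02 -0.3 0.06 0; -0.16 -0.05 -0.3 0.12 0; -0.25 -0.075 -0.3 0.141 0; -0.25 -0.075 -0.3 0.141 0; -0.25 -0.075 -0.3 0.141 0; -0.25 -0.075 -0.3 0.141 0"}}

```text
clock: 5.05
eef_pos: [0.4895, 0.0836, 0.1675]
orientation: [-0.0, 0.793, 0.61, 0.0]
ft_force: [-0.2, 0.5, -1.0]
gripper_width: 0.0342
grasp_force: 60.5
```

```bash
python3 w.py w3 jig backstop lever; python3 -c "
import cv2
a=cv2.imread('pics/w3.png')[0:400,120:520]
cv2.imwrite('pics/c5.png',cv2.resize(a,None,fx=1.5,fy=1.5))"; python3 -c "
from d import *
delta((0.49,.081),.17)"
```

```text
5.05 [0.4895 0.0836 0.1675] [-3.000e-04  7.927e-01  6.096e-01  1.000e-04]
jig 0.74 n 6126 rect [279. 166.  88. 187.] mar [[277.0, 166.0], [366.0, 166.0], [366.0, 348.0], [277.0, 348.0]] cen [321.5 234.9] [0.4783 0.0321 0.02  ]
lever 0.43 n 47 rect [311. 338.  20.   8.] mar [[308.0, 339.0], [330.0, 339.0], [330.0, 347.0], [308.0, 347.0]] cen [315.8 342.8] [ 0.4361 -0.1024  0.02  ]
pos [0.4894 0.083  0.1675] toolx 75.08 UNITS [-0.0036  0.0022 -0.0051]
```

View pics/c5.png

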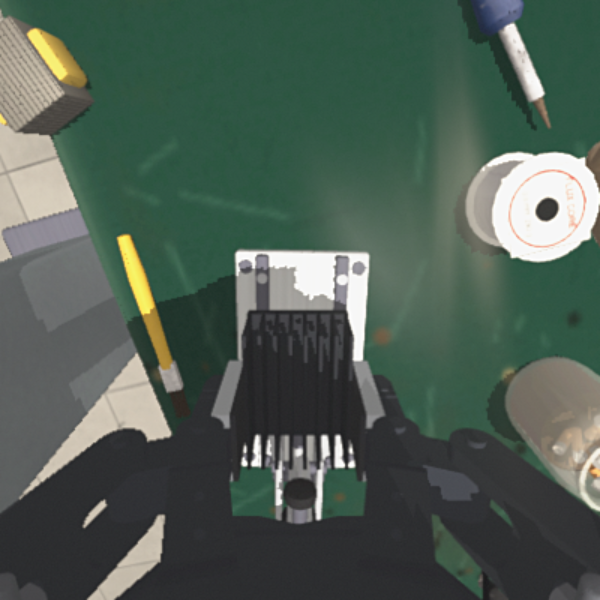

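The picture shows the heatsink held straight. The jig plate's +y edge is at wrist row ~168, cols 277–367, with its rails vertical in the image. The lever top is at about (320,327).

Run:
```python
from d import *
f=np.load("pics/w3.npz");C=(f["K"],float(f["k"]),f["R"],f["t"])
im=cv2.imread("pics/w3.png",0).astype(int)
print("row180",[ (x,im[195,x]) for x in range(272,372) if abs(im[195,x]-im[195,x-1])>18])
print("col",[ (y,im[y,322]) for y in range(160,185)])
L=onz(C,(276.7,169),.01);R=onz(C,(366.7,169),.01);m=(L+R)/2;print("edge",L,R,m,np.linalg.norm(L-R),np.degrees(np.arctan2(*(L-R)[1::-1])))
t=onz(C,(320,326.7),.158);print("lever top",t,"dist",np.linalg.norm((m-t)[:2]),np.degrees(np.arctan2(*(m-t)[1::-1])))
# refine with side: lever top
print(tri(ray(C,(320,326.7)),ray(cam("side"),(295.5,199.7))))
# jig model check in top & side: plate corners from pose o,ang
def corners(o,a,y0,y1):
    e=np.array([np.cos(a),np.sin(a)]);x=np.array([e[1],-e[0]])
    return np.array([[*(o+sx*.045*x+y*e),.01] for sx,y in((-1,y1),(1,y1),(1,y0),(-1,y0))])
a=np.radians(75);o=m[:2]-.077*np.array([np.cos(a),np.sin(a)]);P=corners(o,a,-.095,.077);print("o",o)
print("top",proj(cam("top"),P).round(1).tolist());print("side",proj(cam("side"),P).round(1).tolist())
```

```text
row180 [(277, np.int64(98)), (278, np.int64(160)), (290, np.int64(121)), (291, np.int64(74)), (299, np.int64(107)), (300, np.int64(160)), (322, np.int64(237)), (342, np.int64(197)), (343, np.int64(97)), (344, np.int64(128)), (351, np.int64(194)), (352, np.int64(251)), (365, np.int64(109)), (366, np.int64(90))]
col [(160, np.int64(76)), (161, np.int64(75)), (162, np.int64(75)), (163, np.int64(76)), (164, np.int64(75)), (165, np.int64(72)), (166, np.int64(93)), (167, np.int64(163)), (168, np.int64(226)), (169, np.int64(252)), (170, np.int64(248)), (171, np.int64(247)), (172, np.int64(247)), (173, np.int64(247)), (174, np.int64(247)), (175, np.int64(247)), (176, np.int64(247)), (177, np.int64(247)), (178, np.int64(247)), (179, np.int64(247)), (180, np.int64(247)), (181, np.int64(247)), (182, np.int64(247)), (183, np.int64(247)), (184, np.int64(247))]
edge [0.45209129 0.10887893 0.01      ] [0.53912964 0.08585225 0.01      ] [0.49561047 0.09736559 0.01      ] 0.09003279101355295 165.18144629478724
lever top [0.47740787 0.03766671 0.158     ] dist 0.06241226203877525 73.04318089537823
[0.47294208 0.00180091 0.11857051]
o [0.4756814 0.0229893]
top [[277.2, 223.9], [285.6, 190.0], [350.4, 205.3], [342.5, 239.4]]
side [[271.5, 214.4], [303.5, 209.6], [317.6, 249.3], [282.3, 255.2]]
```

Run:
```python
from d import *
delta((.4861,.0616),.060)
```

```text
pos [0.4894 0.083  0.1675] toolx 75.08 UNITS [-0.0431  0.0046  0.2149]
```

Emit:
{"method": "drive_tool", "body": {"commands": "-0.043 0.0045 0.1 0 0; -0.043 0.0045 0.215 0 0; -0.043 0.0045 0.215 0 0; -0.043 0.0045 0.215 0 0; -0.043 0.0045 0.215 0 0"}}

```text
clock: 5.88
eef_pos: [0.4875, 0.0614, 0.0623]
orientation: [0.001, 0.793, 0.609, 0.002]
ft_force: [-0.1, 0.6, -1.1]
gripper_width: 0.0344
grasp_force: 60.4
```

```bash
python3 w.py w4 jig; python3 -c "
import cv2
a=cv2.imread('pics/w4.png')[100:400,170:470]
cv2.imwrite('pics/c6.png',cv2.resize(a,None,fx=2,fy=2))"; python3 -c "
from d import *
delta((.4861,.0616),.031)"
```

```text
5.875 [0.4875 0.0614 0.0623] [0.0008 0.7933 0.6089 0.0017]
jig 0.98 n 11565 rect [250. 166. 135. 185.] mar [[245.0, 347.0], [247.0, 166.0], [385.0, 167.0], [383.0, 349.0]] cen [315.8 239.2] [0.4835 0.0556 0.02  ]
pos [0.4872 0.0613 0.0619] toolx 75.02 UNITS [-0.     -0.0022  0.0619]
```

View pics/c6.png

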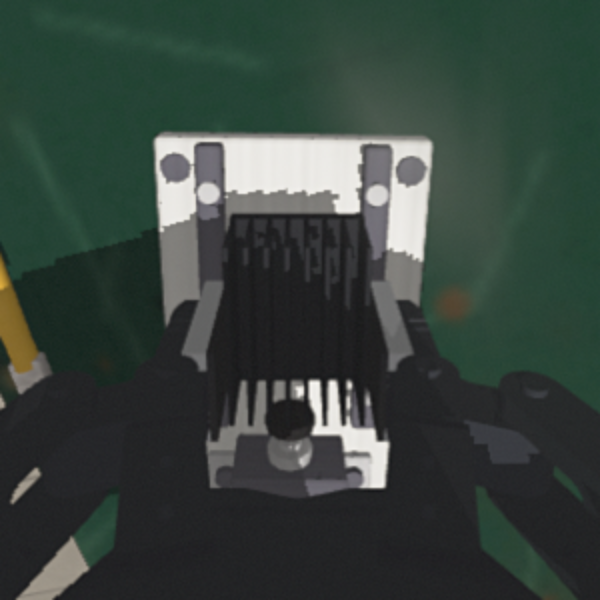

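Crop: the heatsink is about 1.5 mm right of the channel centre (rails' inner edges at crop cols 224/361, heatsink 233/366) and parallel to it. The buffer is visible at crop (290,415). I correct sideways and set down.

Emit:
{"method": "drive_tool", "body": {"commands": "0 -0.003 0.02 0 0; 0 -0.003 0.045 0 0; 0 -0.003 0.06 0 0; 0 -0.003 0.062 0 0; 0 -0.003 0.062 0 0"}}

```text
clock: 6.6
eef_pos: [0.4843, 0.0612, 0.0286]
orientation: [-0.0, 0.793, 0.609, -0.0]
ft_force: [0.1, 0.4, -1.1]
gripper_width: 0.034
grasp_force: 60.5
```

Emit:
{"method": "drive_tool", "body": {"commands": "0 0.001 0.001 0 0; 0 0.001 0.002 0 0; 0 0.001 0.002 0 0"}}

```text
clock: 6.98
eef_pos: [0.4847, 0.0611, 0.0284]
orientation: [-0.0, 0.793, 0.609, -0.0]
ft_force: [-3.5, -0.7, 7.1]
gripper_width: 0.0343
grasp_force: 61.6
```

Emit:
{"method": "drive_tool", "body": {"commands": "0 0 0 0 70; 0 0 0 0 70; 0 0 0 0 70; 0 0 -0.05 0 70; 0 0 -0.1 0 70; 0.06 0 -0.12 0 70; 0.12 0 -0.12 0 70; 0.12 0 -0.12 0 30"}}

```text
clock: 7.98
eef_pos: [0.501, 0.1219, 0.0881]
orientation: [-0.0, 0.792, 0.61, 0.001]
ft_force: [-0.6, -0.4, -0.5]
gripper_width: 0.0429
grasp_force: 0.0
```

```bash
python3 w.py w5 heatsink_mid jig; python3 -c "
import cv2
a=cv2.imread('pics/w5.png')[100:400,170:470]
cv2.imwrite('pics/c7.png',cv2.resize(a,None,fx=2,fy=2))"; python3 -c "
from d import *
delta((.4861,.0616),.031)"
```

```text
7.975 [0.501  0.1219 0.0881] [-3.000e-04  7.922e-01  6.103e-01  7.000e-04]
heatsink_mid 0.72 n 7299 rect [266. 234. 112. 112.] mar [[264.0, 235.0], [376.0, 235.0], [376.0, 348.0], [264.0, 348.0]] cen [318.6 294.7] [0.4832 0.0565 0.02  ]
heatsink_mid 0.67 n 2848 rect [293. 258.  49.  69.] mar [[294.0, 256.0], [342.0, 256.0], [342.0, 326.0], [294.0, 326.0]] cen [318.4 286.2] [0.485  0.0641 0.02  ]
jig 0.77 n 6911 rect [268. 236. 108. 114.] mar [[262.0, 347.0], [265.0, 234.0], [375.0, 237.0], [372.0, 349.0]] cen [317.8 294.8] [0.4826 0.0565 0.02  ]
pos [0.5002 0.1183 0.0879] toolx 74.96 UNITS [-0.1168  0.0021  0.1138]
```

View pics/c7.png

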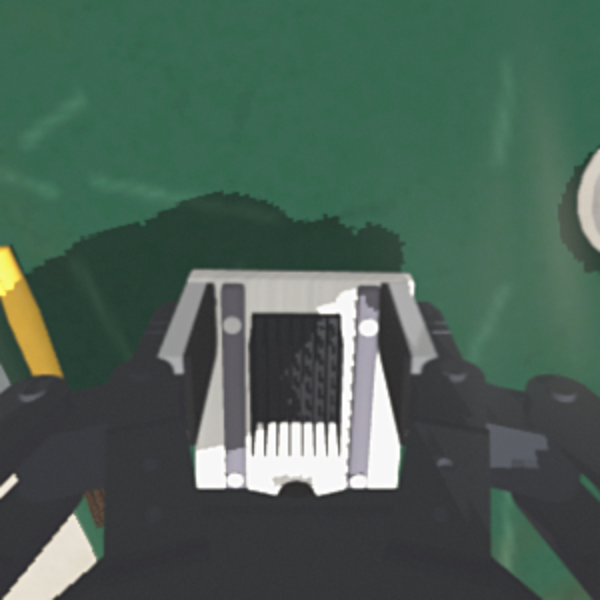

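Crop: the heatsink lies flat and straight between the rails (crop cols 251–343, rails' inner edges 246/353), and the buffer is free. Now I shut the fingers and go down behind its loading end to push.

Emit:
{"method": "drive_tool", "body": {"commands": "0 0.001 0 0 0; 0 0.001 0 0 0; 0 0.001 0 0 0; 0 0.001 0.05 0 0; 0 0.001 0.1 0 0; 0 0.001 0.12 0 0; 0 0.001 0.12 0 0"}}

```text
clock: 9.0
eef_pos: [0.5008, 0.1188, 0.0278]
orientation: [-0.0, 0.793, 0.609, -0.001]
ft_force: [1.0, 0.8, 0.9]
gripper_width: 0.0001
grasp_force: 0.0
```

```bash
cat > j.py <<'E'
from d import *
s=sensors.read_state();a=np.radians(75.1);e=np.array([np.cos(a),np.sin(a)]);x=np.array([e[1],-e[0]])
p=np.array(s["eef_pos"][:2])-[.4757,.0230];print(s["clock"],"jig x,y",(p@x).round(4),(p@e).round(4),"z",round(s["eef_pos"][2],4),"Fy",round(float(np.array(s["ft_force"][:2])@e),2),np.round(s["ft_force"],1),tool(s)[2])
E
python3 j.py
```

```text
9.0 jig x,y -0.0003 0.099 z 0.0278 Fy 1.04 [1.  0.8 0.9] 74.97624498284998
```

Emit:
{"method": "drive_tool", "body": {"commands": "-0.02 0 0 0 0; -0.04 0 0 0 0; -0.055 0 0 0 0; -0.07 0 0 0 0; -0.085 0 0 0 0; -0.095 0 0 0 0; -0.095 0 0 0 0"}}

```text
clock: 9.88
eef_pos: [0.4885, 0.0725, 0.0281]
orientation: [-0.0, 0.794, 0.608, -0.0]
ft_force: [-0.0, 0.2, 0.2]
gripper_width: 0.0001
grasp_force: 0.0
```

```bash
python3 j.py
```

```text
9.875 jig x,y -0.0003 0.0511 z 0.0281 Fy 0.16 [-0.   0.2  0.2] 74.94149971289356
```

Emit:
{"method": "drive_tool", "body": {"commands": "-0.004 0 0 0 0; -0.008 0 0 0 0; -0.012 0 0 0 0; -0.012 0 0 0 0"}}

```text
clock: 10.38
eef_pos: [0.4871, 0.0671, 0.0281]
orientation: [0.0, 0.793, 0.609, -0.0]
ft_force: [-0.3, 0.9, -0.5]
gripper_width: -0.0001
grasp_force: 0.0
```

Emit:
{"method": "drive_tool", "body": {"commands": "-0.003 0 0 0 0; -0.006 0 0 0 0; -0.006 0 0 0 0"}}

```text
clock: 10.75
eef_pos: [0.4868, 0.0649, 0.0283]
orientation: [-0.0, 0.793, 0.609, 0.0]
ft_force: [1.2, 4.1, -0.2]
gripper_width: -0.0001
grasp_force: 1.7
```

Emit:
{"method": "drive_tool", "body": {"commands": "-0.002 0 0 0 0; -0.002 0 0 0 0; -0.002 0 0 0 0"}}

```text
clock: 11.12
eef_pos: [0.4866, 0.0641, 0.0283]
orientation: [-0.0, 0.793, 0.609, 0.001]
ft_force: [1.9, 4.5, 0.0]
gripper_width: -0.0002
grasp_force: 2.6
```

```bash
python3 j.py
```

```text
11.125 jig x,y -0.0 0.0426 z 0.0283 Fy 4.85 [1.9 4.5 0. ] 75.03202498755107
```

Emit:
{"method": "drive_tool", "body": {"commands": "-0.0015 0 0 0 0; -0.003 0 0 0 0; -0.003 0 0 0 0; -0.003 0 0 0 0"}}

```text
clock: 11.62
eef_pos: [0.4865, 0.0633, 0.0283]
orientation: [-0.0, 0.793, 0.609, 0.001]
ft_force: [1.4, 5.5, 0.3]
gripper_width: -0.0
grasp_force: 3.4
```

```bash
python3 j.py
```

```text
11.625 jig x,y 0.0001 0.0417 z 0.0283 Fy 5.7 [1.4 5.5 0.3] 75.06128642205323
```

Emit:
{"method": "drive_tool", "body": {"commands": "-0.002 0 0 0 0; -0.004 0 0 0 0; -0.004 0 0 0 0; -0.004 0 0 0 0"}}

```text
clock: 12.12
eef_pos: [0.4863, 0.0622, 0.0284]
orientation: [-0.0, 0.793, 0.609, 0.001]
ft_force: [2.7, 8.6, 0.2]
gripper_width: -0.0004
grasp_force: 4.6
```

Emit:
{"method": "drive_tool", "body": {"commands": "0 0 0 0 0; 0.002 0 0 0 0; 0.004 0 0 0 0; 0.006 0 0 0 0; 0.008 0 0 0 0; 0.01 0 0 0 0; 0.012 0 0 0 0; 0.03 0 0 0 0"}}

```text
clock: 13.12
eef_pos: [0.4886, 0.0734, 0.028]
orientation: [0.0, 0.794, 0.608, -0.001]
ft_force: [0.3, -0.4, 0.1]
gripper_width: -0.0001
grasp_force: 0.0
```

```bash
python3 j.py
```

```text
13.125 jig x,y -0.0005 0.052 z 0.028 Fy -0.34 [ 0.3 -0.4  0.1] 74.8722765783336
```

Emit:
{"method": "drive_tool", "body": {"commands": "0 0 -0.1 0 0; 0 0 -0.2 0 0; 0 0 -0.3 0 0; 0 0 -0.33 0 0; -0.05 0 -0.33 0 0; -0.12 0 -0.33 0 0; -0.19 0 -0.33 0 0; -0.19 0 -0.33 0 0"}}

```text
clock: 14.12
eef_pos: [0.4634, -0.0199, 0.1932]
orientation: [0.0, 0.795, 0.607, -0.001]
ft_force: [0.5, 0.0, 0.2]
gripper_width: 0.0001
grasp_force: 0.0
```

```bash
python3 j.py; python3 w.py w6 heatsink_mid
python3 - <<'E'
from h import *
im=vision.grab_frame("side");a=im[170:270,240:350,::-1];w=cv2.imread("pics/w6.png")[60:360,200:440]
a=cv2.resize(a,None,fx=4,fy=4,interpolation=2);w=cv2.resize(w,(320,400))
cv2.imwrite("pics/c8.png",np.hstack([a,w]))
E
```

```text
14.125 jig x,y -0.0008 -0.0446 z 0.1932 Fy 0.16 [0.5 0.  0.2] 74.70679135604162
14.125 [ 0.4634 -0.0199  0.1932] [ 1.000e-04  7.949e-01  6.067e-01 -8.000e-04]
heatsink_mid 0.89 n 1781 rect [297. 106.  39.  47.] mar [[300.0, 154.0], [300.0, 104.0], [336.0, 104.0], [336.0, 154.0]] cen [317.6 128.2] [0.4757 0.0319 0.02  ]
```

View pics/c8.png

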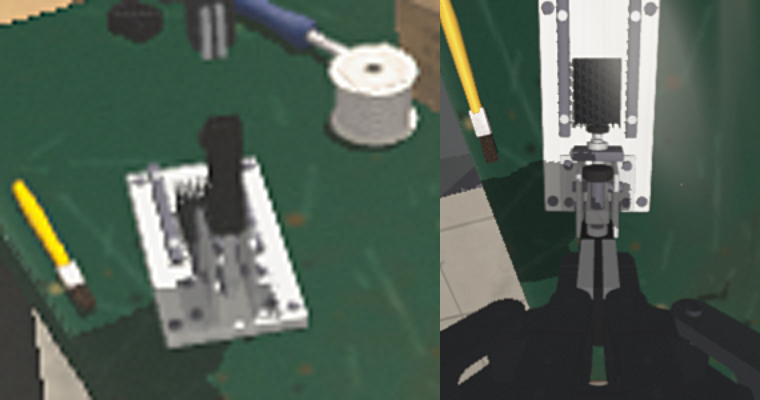

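The picture shows the heatsink straight in the channel, touching the buffer at right pane (598,128). The lever is upright and the fingers are above it on the channel side. I go down and push.

Emit:
{"method": "drive_tool", "body": {"commands": "-0.006 0.001 0.04 0 0; -0.006 0.001 0.09 0 0; -0.006 0.001 0.092 0 0; -0.014 0.001 0.092 0 0; -0.022 0.001 0.092 0 0; -0.022 0.001 0.092 0 0"}}

```text
clock: 15.02
eef_pos: [0.4625, -0.0284, 0.1478]
orientation: [0.0, 0.794, 0.608, 0.0]
ft_force: [-0.2, -0.2, -0.2]
gripper_width: 0.0003
grasp_force: 0.0
```

```bash
python3 j.py
```

```text
15.025 jig x,y 0.0004 -0.0531 z 0.1478 Fy -0.24 [-0.2 -0.2 -0.2] 74.94734581568935
```

Contact is expected near y = −62; I approach in 3 mm rows.

Emit:
{"method": "drive_tool", "body": {"commands": "-0.006 0 0 0 0; -0.012 0 0 0 0; -0.018 0 0 0 0; -0.022 0 0 0 0; -0.026 0 0 0 0; -0.026 0 0 0 0"}}

```text
clock: 15.78
eef_pos: [0.4592, -0.039, 0.1474]
orientation: [-0.001, 0.793, 0.609, 0.001]
ft_force: [1.4, 5.1, 2.5]
gripper_width: -0.0004
grasp_force: 2.9
```

```bash
python3 j.py
```

```text
15.775 jig x,y 0.0 -0.0642 z 0.1474 Fy 5.3 [1.4 5.1 2.5] 75.05919542155274
```

Emit:
{"method": "drive_tool", "body": {"commands": "-0.008 0 0 0 0; -0.016 0 0.001 0 0; -0.024 0 0.002 0 0; -0.032 0 0.004 0 0; -0.04 0 0.006 0 0; -0.048 0 0.008 0 0"}}

```text
clock: 16.52
eef_pos: [0.4531, -0.0627, 0.1436]
orientation: [-0.0, 0.793, 0.609, 0.001]
ft_force: [0.0, 4.3, 6.3]
gripper_width: -0.0001
grasp_force: 3.0
```

```bash
python3 j.py
```

```text
16.525 jig x,y 0.0002 -0.0886 z 0.1436 Fy 4.16 [0.  4.3 6.3] 75.05532498433655
```

Emit:
{"method": "drive_tool", "body": {"commands": "-0.008 0 0.001 0 0; -0.016 0 0.002 0 0; -0.024 0 0.004 0 0; -0.032 0 0.006 0 0; -0.04 0 0.009 0 0; -0.048 0 0.012 0 0"}}

```text
clock: 17.27
eef_pos: [0.4462, -0.0873, 0.137]
orientation: [0.0, 0.793, 0.609, -0.0]
ft_force: [1.0, 3.0, -0.0]
gripper_width: 0.0001
grasp_force: 0.9
```

```bash
python3 j.py
```

```text
17.275 jig x,y -0.0001 -0.1142 z 0.137 Fy 3.18 [ 1.  3. -0.] 74.98124667717849
```

Emit:
{"method": "drive_tool", "body": {"commands": "-0.008 0 0.003 0 0; -0.016 0 0.006 0 0; -0.024 0 0.009 0 0; -0.032 0 0.012 0 0; -0.04 0 0.014 0 0; -0.048 0 0.014 0 0; -0.048 0 0.014 0 0; -0.048 0 0.014 0 0"}}

```text
clock: 18.27
eef_pos: [0.4403, -0.11, 0.1302]
orientation: [0.0, 0.793, 0.609, 0.0]
ft_force: [0.2, 0.7, 0.9]
gripper_width: -0.0001
grasp_force: 0.0
```

```bash
python3 j.py
python3 - <<'E'
from h import *
im=vision.grab_frame("side");a=im[150:280,230:360,::-1];print(len(silhouettes("side","lever")))
cv2.imwrite("pics/c9.png",cv2.resize(a,None,fx=4,fy=4,interpolation=2))
E
```

```text
18.275 jig x,y -0.0 -0.1376 z 0.1302 Fy 0.76 [0.2 0.7 0.9] 74.99163704208205
1
```

View pics/c9.png

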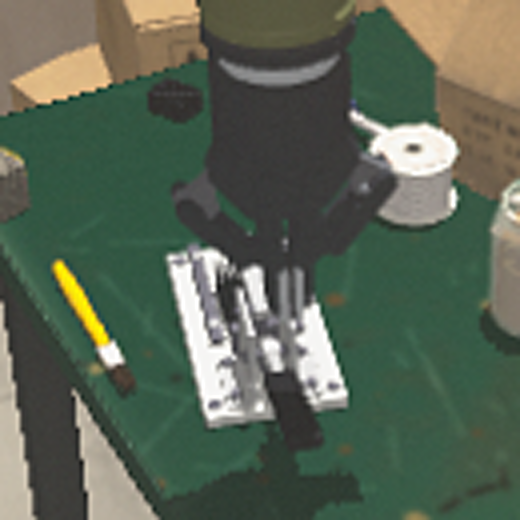

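The lever is down at crop (295,415), off the plate's end. The fingers are clear of it, so I retract and check.

Emit:
{"method": "drive_tool", "body": {"commands": "0 0 -0.05 0 0; 0 0 -0.12 0 0; 0.05 0 -0.16 0 0; 0.12 0 -0.16 0 0; 0.18 0 -0.16 0 0; 0.22 0 -0.16 0 0; 0.22 0 -0.16 0 0; 0.22 0 -0.16 0 0"}}

```text
clock: 19.38
eef_pos: [0.4684, -0.0046, 0.2101]
orientation: [0.0, 0.794, 0.608, -0.0]
ft_force: [-0.0, 0.3, 0.5]
gripper_width: -0.0004
grasp_force: 0.0
```

```bash
python3 j.py; python3 w.py w7 heatsink_mid
python3 - <<'E'
from h import *
im=vision.grab_frame("side");a=im[170:270,240:350,::-1];w=cv2.imread("pics/w7.png")[0:300,200:440]
a=cv2.resize(a,None,fx=4,fy=4,interpolation=2);w=cv2.resize(w,(320,400))
cv2.imwrite("pics/c10.png",np.hstack([a,w]))
E
```

```text
19.375 jig x,y 0.0 -0.0286 z 0.2101 Fy 0.34 [-0.   0.3  0.5] 74.95965772281032
19.375 [ 0.4684 -0.0046  0.2101] [ 1.000e-04  7.936e-01  6.085e-01 -3.000e-04]
heatsink_mid 0.71 n 1286 rect [298. 122.  33.  44.] mar [[300.0, 119.0], [334.0, 119.0], [334.0, 166.0], [300.0, 166.0]] cen [317.2 138.5] [0.477  0.0356 0.02  ]
```

View pics/c10.png

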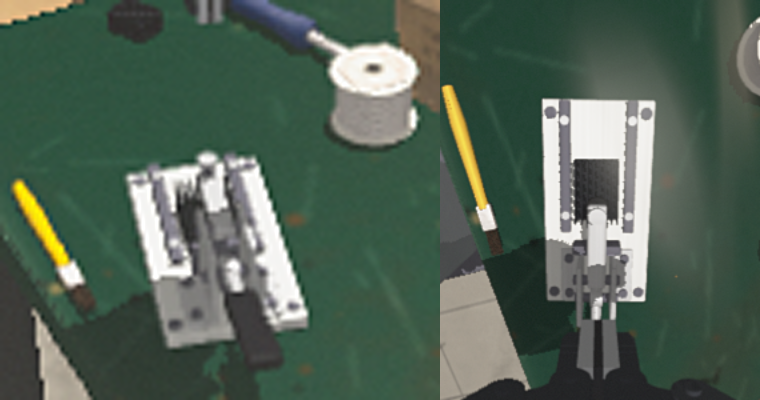

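The clamp arm lies on the fins at right pane (598,210) and the lever is flat. The heatsink's end sits at the same fraction between the rail screws as when it touched the buffer, and the bystanders look untouched. I hand in.

```bash
python3 -c "
from cell import finish_job
print(finish_job())"
```

```text
the job is handed in; nothing more can be done
None
```

The job is handed in with no verdict shown: the heatsink was pressed into the buffer at about 9 N, the lever was pushed over and looks locked, and the last picture shows the clamp on the fins and the heatsink still at the stop, though the pad force was not measured.

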